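# Open the child-resistant brush-cleaner bottle

### The job

Open the amber brush-cleaner bottle at the shop counter: its red child-resistant cap must be pressed down while it is turned anticlockwise, and it lifts off freely once it has been turned far enough. Press, turn and pull with no more force than it needs (under about 25 N), as the bottle cracks under rough handling; then set the cap down gently, top up, on the floor of the empty compartment of the green tray and let go, leaving everything else where it is.

Things in the scene. Friction and masses are not known exactly. Their poses are not given: they have to be found in the camera images.
- cap_center (a point): centre (half-way up, on the axis; z up) of the round, ribbed, grippy red cap with a white pointer on its flat top: 44 mm in diameter, 30 mm tall, 55 g. Unpressed, its top is 142 mm above the counter, and it only clicks round idly either way (under 0.05 Nm). It gives 5 to 6 mm when pressed: 6 N to start, 8 to 9 N reaches the driving teeth, rigid from about 11 N; 13 to 18 N is a good press
- cap_shell: same red cap; origin on its axis at the lower rim. Pressed and turned anticlockwise (from above) it idles for 0 to 1.5 rad until four hidden teeth bite (tooth may stand on tooth: follow it down, it drops 2 mm further), then drags the hidden inner cap round (0.05 to 0.3 Nm). The pointer does not show the inner cap. Regripping is harmless: nothing turns back
- bottle_neck (a point): centre of the bottle's neck rim, 127 mm above the counter, inside the cap. The inner cap comes free after about 0.9 rad of its own turn and meets a springy stop at about 1.15 rad: torque then rises by 0.12 Nm per 0.1 rad, rigid 0.25 rad on: stop at 0.2 Nm. Freed, the cap lifts straight off (a spring helps with 8 N, lift 30 mm to clear); not yet freed, it resists a pull firmly after 1 to 2 mm: stop at 9 N and turn on
- bottle: amber bottle, 58 mm in diameter, held fast in a grey block 100 x 100 x 40 mm fixed to the counter; neither turns nor moves. Origin at the centre of the block's underside, z up; its axis is the cap's. Body up to 75 mm, sloping shoulder to 92 mm, then bare neck 24 mm wide up to the cap's rim at 112 mm: fingertips may reach 12 mm below that rim
- tray_empty (a point): centre of the floor, 4 mm above the counter, of the empty compartment of the low green tray (130 x 240 x 24 mm, fixed; a divider across its length makes two compartments 122 x 114 mm inside; walls 24 mm, divider 21 mm tall). x and y run along the compartment's sides; two small jars stand in the other compartment, towards -y
- jar_a: small clear jar with pale lid, 34 mm wide, 37 mm tall, standing in the other compartment of the green tray; origin at the centre of its underside; leave alone
- jar_b: second such jar in the other compartment of the green tray (34 mm wide, 37 mm tall); origin at the centre of its underside; leave alone
- model_box: red model box 75 x 160 x 55 mm (x, y, z) lying on the counter; origin at the centre of its underside; leave alone
- paint_pot_a: yellow paint pot, 41 mm wide, 43 mm tall; origin at the centre of its underside; leave alone
- paint_pot_b: green paint pot, 41 mm wide, 43 mm tall; origin at the centre of its underside; leave alone
- brush: brush about 170 mm long lying on the counter along its own x; origin at its underside; leave alone
- card_case: flat clear card case with a blue card, 90 x 65 x 22 mm; origin at the centre of its underside; leave alone

How it is judged:
By the outcome, as a careful person would: the job done as asked, in the order asked, and still so for the second after the job is handed in, with the robot touching nothing.
It also fails if it takes over 72 s, if anything falls off the work surface, if the arm or the gripper's body presses on something with over 40 N, if the wrist force passes 120 N, or if a joint passes its speed limit or range.

### The arm

A 7-joint arm with a two-finger parallel gripper is mounted at the origin on the work surface. World frame = base frame: x ahead of the robot, y to its left, z up, the work surface at z = 0. Lengths are in mm, angles in degrees, forces in N, time in s.
With the tool pointing down it reaches from about 400 to 850 mm from the base axis. Payload 4.5 kg.
Tool frame: the origin (TCP) lies on the centre line of the jaws, within the pads' length; the fingertips stand 8 mm ahead of it and the grasp point (between the pads) lies 11 mm behind it (r.tips_ahead is the distance from the TCP to the fingertips, in mm); z points along the fingers, y is the direction in which the jaws open and shut (so a half turn about z gives the same grasp; the last joint's range is limited). The gripper opens to 88 mm and grips with 3 to 60 N. Pads are 18 mm wide; open, the fingers measure 123 mm over their backs; the gripper's body (75 mm by 187 mm) begins 45 mm behind the grasp point.
Start: joints at [-63.209, 39.483, -11.15, 89.685, 9.013, 51.709, -12.324], TCP at [262.685, 567.141, 246.743] pointing down, gripper open.
Joint ranges: [-172.22, 172.22], [-26.19, 119.32], [-84.43, 86.54], [7.71, 146.69], [-57.33, 237.33], [2.42, 119.75], [-152.13, 152.13]. Speed limits (degrees/s): [147.25, 147.25, 180, 180, 180, 180, 180].

### API

Orientations are given as a 3x3 rotation matrix whose columns are the frame's x, y, z axes.
In Python, from workcell import r gives the robot as it stands. The module is installed in compiled form; this text tells all that it offers.
- The arm moves only by the tool servo_tool, never from a script. Its argument "increments" is a list of rows, each a list of 4 numbers: the shift along the tool's x, y, z in cm, then the turn about the tool's z in degrees. A call has 1 to 12 rows; each row is the pose to reach, as a shift and turn from the pose commanded when the call began, along the tool's axes at that moment; what a row does not reach only later rows make up. A row lasts 1/10 s, in which the tool goes at most 50 mm and 8.59 degrees, less where a joint would pass 70% of its speed; a pose out of reach is approached as far as the arm can. A call with a gripper value outside its range is refused whole. "claw" is the closure in counts, from 0 (fully open) to 255 (shut), set as the call begins (left out, the last holds). The fingers move at their own pace and stop on an object; "squeeze" is the grip in N (left out, the last holds). Time passes only in rows, so rows that repeat a pose let the fingers close. It gives the time, the measured TCP pose, the force and the opening at its end, in the units of the state.
- r.sense(): the state, without advancing time (a new reading comes with each control period).
- r.snapshot(name): name is "side" or "top" or "wrist"; returns a dict with "image" (384x512x3 uint8, red, green, blue), "fx", "fy", "cx", "cy" (pixels), "extrinsics" (4x4, takes a point from world to camera coordinates); the wrist camera has in their place "tool_from_camera" (4x4, takes a point from camera to tool coordinates, whose origin is the TCP and whose axes are the flange's). Camera axes: x right, y down, z forward; pixel columns grow to the right and rows downward; lengths in mm; the calibration is good to about 2 mm. A picture is of the moment at which its call begins: read the wrist's pose just before it. There is no depth.
- r.sign_off(): hands the job in, once; it reports no verdict.
The state is a dict: "time": time; "joints": joint angles; "dq": joint speeds; "effort": joint torques, N m; "position": TCP position; "eef_rot": TCP orientation; "wrist_force": force on the tool from outside, world axes, zero at the start; "moment": the same for the moment, N m; "gripper_width": opening from 0.0 (shut) to 1.0 (fully open).
Only numpy, scipy, OpenCV 4.12 (cv2) and the standard library are available. Lean on these libraries where they do the work, as an engineer would, in place of code of your own. Each camera call takes 0.05 s, during which the arm holds its last target. There are 200 camera calls.

## Working session

There is one attempt and no reset: what is moved stays moved. The work goes in short steps, Python scripts to look and compute and a tool call to move; the robot and the scene stay as the last step left them, time stands still between calls to the robot, and variables do not carry over. Pictures are saved under pics/ and viewed, about 8 in all and at most 12, crops included, and the job is handed in when it is done.

Besides the shell and the picture viewer there is one more tool, called after ">>>" by a JSON object that holds its "fn" and its "kwargs", one argument or row to a line. servo_tool: Moves the arm, as the interface text tells. Its arguments: {"type":"object","properties":{"increments":{"type":"array","items":{"type":"array","items":{"type":"number"}}},"claw":{"type":"number"},"squeeze":{"type":"number"}},"required":["increments"]}

```bash
mkdir -p pics; cat > h.py <<'E'
import numpy as np, cv2
from workcell import r
def snap(n,fn=None):
    s=r.sense(); c=r.snapshot(n)
    if fn: cv2.imwrite('pics/'+fn,cv2.cvtColor(c['image'],cv2.COLOR_RGB2BGR))
    if n=='wrist':
        T=np.eye(4);T[:3,:3]=np.array(s['eef_rot']);T[:3,3]=s['position'];W=T@np.array(c['tool_from_camera'])
    else: W=np.linalg.inv(np.array(c['extrinsics']))
    c['W']=W; return c
def ray(c,u,v):
    d=c['W'][:3,:3]@np.array([(u-c['cx'])/c['fx'],(v-c['cy'])/c['fy'],1]); return c['W'][:3,3],d
def onz(c,u,v,z):
    o,d=ray(c,u,v); return o+d*(z-o[2])/d[2]
def proj(c,p):
    q=np.linalg.inv(c['W'])@np.append(p,1); return c['fx']*q[0]/q[2]+c['cx'],c['fy']*q[1]/q[2]+c['cy']
def blobs(c,hlo,hhi,smin=120,vmin=60,amin=80):
    h=cv2.cvtColor(c['image'],cv2.COLOR_RGB2HSV)
    m=cv2.inRange(h,(max(hlo,0),smin,vmin),(hhi,255,255))
    if hlo<0: m|=cv2.inRange(h,(180+hlo,smin,vmin),(180,255,255))
    n,l,s,ce=cv2.connectedComponentsWithStats(m)
    return [(s[i],ce[i],l==i) for i in range(1,n) if s[i][4]>=amin]
E
python3 - <<'E'
from h import *
s=r.sense(); print(np.round(s['eef_rot'],3),s['wrist_force'],s['time'])
a=snap('top','t0.png');b=snap('side','s0.png')
cv2.imwrite('pics/ts.png',cv2.resize(np.vstack([cv2.imread('pics/t0.png'),cv2.imread('pics/s0.png')]),None,fx=.78,fy=.78,interpolation=cv2.INTER_AREA))
for n,c in(('top',a),('side',b)):
  print(n,c['W'].round(2).tolist(),c['fx'])
  for nm,lo,hi in(('red',-8,8),('green',40,85)):
    for st,ce,_ in blobs(c,lo,hi): print(nm,st,ce.round(1))
E
```

```text
[[-0.907  0.42  -0.001]
 [ 0.42   0.907 -0.002]
 [-0.    -0.002 -1.   ]] [0.0999198  1.09614801 0.45391578] 0.0
top [[0.03, -1.0, 0.07, 538.38], [-1.0, -0.03, -0.0, -7.5], [0.0, -0.07, -1.0, 1107.65], [0.0, 0.0, 0.0, 1.0]] 389.4189152306658
red [168 123  60  30 755] [197.9 138.4]
red [147 204  17  19 244] [154.8 212.4]
green [ 282  190   85   52 3168] [321.7 215.2]
side [[0.9, -0.28, 0.34, 210.67], [-0.44, -0.56, 0.7, -854.4], [-0.01, -0.78, -0.63, 863.8], [0.0, 0.0, 0.0, 1.0]] 483.4386833476054
red [191 134  15  17 192] [198.  141.2]
red [258 143  46  36 491] [279.5 162.5]
```

View pics/ts.png

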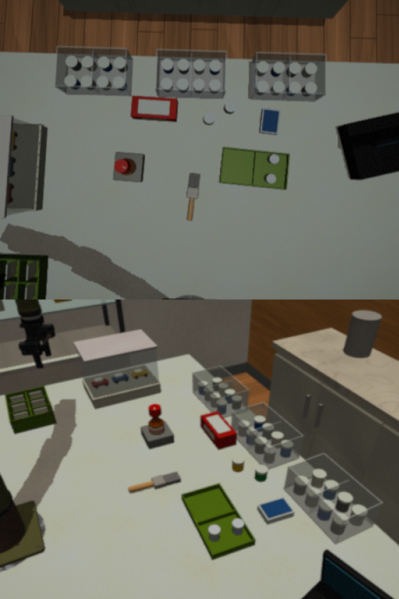

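The top view shows the bottle in its grey block at about (155,212) and the tray at (282–367, 190–242) with the jars in its right half. The side view shows the cap at about (198,137). I'll triangulate next.

```bash
python3 - <<'E'
from h import *
a=snap('top');b=snap('side')
ca=[x for x in blobs(a,-8,8) if x[0][0]<165][0]
cb=[x for x in blobs(b,-8,8) if x[0][0]<230][0]
oa,da=ray(a,*ca[1]);ob,db=ray(b,*cb[1])
t=np.linalg.lstsq(np.c_[da,-db],ob-oa,rcond=None)[0]
print('cap tri',oa+da*t[0],ob+db*t[1]); print('top@127',onz(a,*ca[1],127),'@135',onz(a,*ca[1],135),'side@127',onz(b,*cb[1],127))
g=cv2.cvtColor(a['image'],cv2.COLOR_RGB2HSV)
m=cv2.inRange(g,(28,90,40),(90,255,255)); m[:,:250]=0; m[:,420:]=0
m=cv2.morphologyEx(m,cv2.MORPH_CLOSE,np.ones((15,15)))
cs=max(cv2.findContours(m,0,2)[0],key=cv2.contourArea)
P=np.array([onz(a,*p[0],20)[:2] for p in cs],np.float32)
print('tray',cv2.minAreaRect(P))
# block: grey dark
x=a['image'][185:240,130:200]; cv2.imwrite('pics/c.png',np.hstack([cv2.resize(cv2.cvtColor(q,4),(400,400),interpolation=2) for q in (a['image'][182:242,125:185],b['image'][115:195,160:240])]))
E
```

```text
cap tri [562.06539775 235.38184792 126.85198041] [562.32972069 235.28457072 126.83427316]
top@127 [562.06182357 235.34519227 127.        ] @135 [561.86865021 233.36406839 135.        ] side@127 [562.25064042 235.03952564 127.        ]
tray ((570.391845703125, -215.857421875), (239.2926483154297, 126.41992950439453), 85.69857788085938)
```

View pics/c.png

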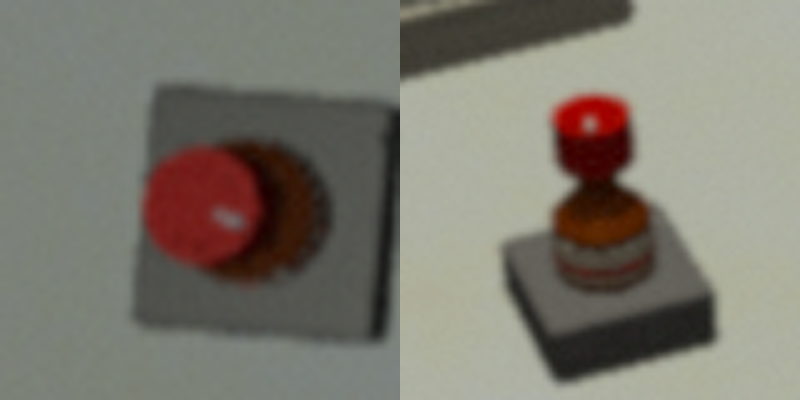

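>>> {"fn": "servo_tool", "kwargs": {
  "increments": [
    [-4.1, -1.8, 0, 0],
    [-8.2, -3.5, 0, 0],
    [-12.3, -5.3, 0, 0],
    [-16.4, -7, 0, 0],
    [-20.5, -8.8, 0, 0],
    [-24.6, -10.6, 0, 0],
    [-28.7, -12.3, 0, 0],
    [-32.8, -14.1, 0, 0],
    [-36.9, -15.8, 0, 0],
    [-39, -16.7, 0, 0],
    [-39, -16.7, 0, 0],
    [-39, -16.7, 0, 0]
  ],
  "claw": 0,
  "squeeze": 20
}}

```text
time: 1.4
position: [545.9, 252.1, 246.5]
eef_rot: [[-0.907, 0.421, -0.001], [0.421, 0.907, 0.001], [0.001, 0.0, -1.0]]
wrist_force: [-0.4, 0.6, -0.4]
gripper_width: 1.004
```

```bash
cat > st.py <<'E'
from h import *
s=r.sense(); R=np.array(s['eef_rot'])
print('t',round(s['time'],2),'p',np.round(s['position'],1),'yawx',round(np.degrees(np.arctan2(R[1,0],R[0,0])),1),'z',R[:,2].round(3),'q',np.round(s['joints'],0),'F',np.round(s['wrist_force'],1),'M',np.round(s['moment'],2),'w',round(s['gripper_width']*88,1))
E
python3 - <<'E'
import st
from h import *
c=snap('wrist','w1.png')
for st_,ce,m in blobs(c,-8,8): print(st_,ce, onz(c,*ce,142))
print('pred',proj(c,(562,232,142)))
E
```

```text
t 1.4 p [545.9 252.1 246.5] yawx 155.1 z [-0.001  0.001 -1.   ] q [-21.  38. -14.  94.  11.  50.  26.] F [-0.4  0.6 -0.4] M [ 0.05 -0.01  0.01] w 88.3
[223 184  45  29 782] [246.77365729 198.28388747] [549.2233109  243.59111527 142.        ]
[215 220  49  24 707] [238.09052334 231.78217822] [571.20842589 225.62174026 142.        ]
[ 238  311   80   37 1329] [285.20767494 334.19563582] [673.58038629 221.3599782  142.        ]
pred (np.float64(240.33925746764243), np.float64(218.5628785601194))
```

View pics/w1.png

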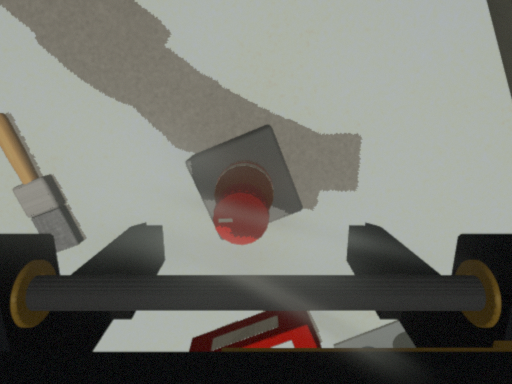

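The wrist view puts the cap's top face at about (241,218), which matches the prediction for an axis at (562,232). Next I centre over it and pre-wind the wrist clockwise.

>>> {"fn": "servo_tool", "kwargs": {
  "increments": [
    [-1, -0.5, 0, 8],
    [-2.3, -1.1, 0, 16],
    [-2.3, -1.1, 0, 24],
    [-2.3, -1.1, 0, 32],
    [-2.3, -1.1, 0, 40],
    [-2.3, -1.1, 0, 48],
    [-2.3, -1.1, 0, 56],
    [-2.3, -1.1, 0, 64],
    [-2.3, -1.1, 0, 72],
    [-2.3, -1.1, 0, 80],
    [-2.3, -1.1, 0, 88],
    [-2.3, -1.1, 0, 92]
  ]
}}

```text
time: 2.65
position: [560.9, 234.9, 246.6]
eef_rot: [[0.452, 0.892, -0.001], [0.892, -0.452, 0.001], [0.001, -0.002, -1.0]]
wrist_force: [-0.8, -1.0, -0.1]
gripper_width: 1.005
```

```bash
python3 - <<'E'
import st
from h import *
c=snap('wrist','w2.png')
print('pred',proj(c,(562,232,142)),[proj(c,(562+22*np.cos(k),232+22*np.sin(k),142)) for k in (0,1.57,3.14,4.71)])
E
```

```text
t 2.65 p [560.9 234.9 246.6] yawx 63.1 z [-0.001  0.001 -1.   ] q [-34.  39.  13.  94. -11.  49. -44.] F [-0.8 -1.  -0.1] M [-0.09  0.1  -0.05] w 88.5
pred (np.float64(258.3361301677587), np.float64(193.13104346664548)) [(np.float64(284.3431277492737), np.float64(180.4297748904412)), (np.float64(245.0901177354958), np.float64(167.8559414420805)), (np.float64(232.83479697133748), np.float64(205.53630551817145)), (np.float64(271.0246970854276), np.float64(217.43879633957692))]
```

View pics/w2.png

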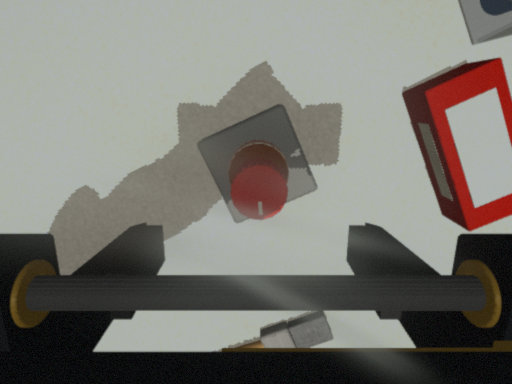

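>>> {"fn": "servo_tool", "kwargs": {
  "increments": [
    [-0.2, 0.2, 1, 8],
    [-0.2, 0.2, 3, 16],
    [-0.2, 0.2, 5, 24],
    [-0.2, 0.2, 7, 32],
    [-0.2, 0.2, 9, 40],
    [-0.2, 0.2, 10, 48],
    [-0.2, 0.2, 11, 54],
    [-0.2, 0.2, 12, 60],
    [-0.2, 0.2, 12.9, 60],
    [-0.2, 0.2, 12.9, 60],
    [-0.2, 0.2, 12.9, 60]
  ]
}}

```text
time: 3.8
position: [563.2, 230.1, 117.8]
eef_rot: [[0.998, 0.058, -0.0], [0.058, -0.998, 0.001], [-0.0, -0.001, -1.0]]
wrist_force: [-0.5, 0.2, -0.3]
gripper_width: 0.998
```

```bash
python3 -c "
import st
from h import *
c=snap('wrist','w3.png')
print(proj(c,(562,232,142)))"
```

```text
t 3.8 p [563.2 230.1 117.8] yawx 3.3 z [-0.     0.001 -1.   ] q [-40.  51.  25. 100. -33.  37. -83.] F [-0.5  0.2 -0.3] M [0.01 0.18 0.01] w 87.8
(np.float64(250.48076098057456), np.float64(281.2114507950317))
```

View pics/w3.png

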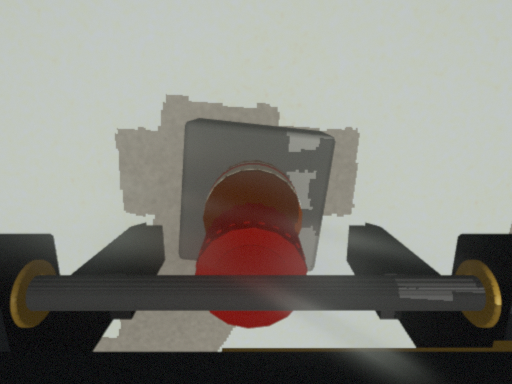

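```bash
python3 - <<'E'
from h import *
c=snap('wrist')
h=cv2.cvtColor(c['image'],cv2.COLOR_RGB2HSV)
m=(cv2.inRange(h,(0,150,50),(8,255,255))|cv2.inRange(h,(172,150,50),(180,255,255)))
for u in (240,250,260): print(u,np.flatnonzero(m[:,u])[[0,-1]])
for v in (250,262,268,315,320): print(v,np.flatnonzero(m[v,150:350])[[0,-1]]+150)
for p in ((562-22,232),(562+22,232),(562,232-22),(562,232+22)): print(p,proj(c,(*p,142)))
# circle fit of rays onto z=142 using lower rim & sides
P=[]
for v in (256,262,268,313,317,321,324):
  for u in np.flatnonzero(m[v,150:350])[[0,-1]]+150: P.append(onz(c,u,v,142)[:2])
P=np.array(P); A=np.c_[2*P,np.ones(len(P))]; x=np.linalg.lstsq(A,(P**2).sum(1),rcond=None)[0]
print(x[:2],np.sqrt(x[2]+x[:2]@x[:2])); print(P.round(1).tolist())
E
```

```text
240 [206 325]
250 [204 327]
260 [203 325]
250 [205 295]
262 [198 287]
268 [197 292]
315 [214 285]
320 [222 277]
(540, 232) (np.float64(246.96273271019828), np.float64(330.2811122890698))
(584, 232) (np.float64(252.85696256754613), np.float64(228.2810183679449))
(562, 210) (np.float64(306.6007904743065), np.float64(284.4315572702421))
(562, 254) (np.float64(192.7083636167538), np.float64(278.6350701796282))
[561.19278918 233.41654692] 19.752035214735574
[[571.7, 251.3], [573.6, 217.0], [569.2, 252.0], [571.1, 218.3], [566.6, 252.4], [568.7, 216.2], [547.2, 246.6], [548.8, 217.7], [545.5, 243.8], [547.0, 218.4], [543.8, 241.4], [545.0, 221.0], [542.5, 238.9], [543.4, 223.3]]
```

>>> {"fn": "servo_tool", "kwargs": {
  "increments": [
    [0, -0.15, 0, 0],
    [0, -0.15, 0, 0],
    [0, -0.15, 0, 0],
    [0, -0.15, 0, 0],
    [0, -0.15, 0, 0],
    [0, -0.15, 0, 0],
    [0, -0.15, 0, 0],
    [0, -0.15, 0, 0]
  ],
  "claw": 255,
  "squeeze": 30
}}

```text
time: 4.7
position: [563.4, 231.6, 117.7]
eef_rot: [[0.998, 0.055, 0.0], [0.055, -0.998, 0.001], [0.0, -0.001, -1.0]]
wrist_force: [-0.4, 2.8, 0.1]
gripper_width: 0.491
```

```bash
python3 st.py
```

```text
t 4.7 p [563.4 231.6 117.7] yawx 3.2 z [ 0.     0.001 -1.   ] q [-40.  51.  25. 100. -33.  37. -84.] F [-0.4  2.8  0.1] M [ 0.46  0.16 -0.04] w 43.2
```

>>> {"fn": "servo_tool", "kwargs": {
  "increments": [
    [0, 0, 0.1, 0],
    [0, 0, 0.2, 0],
    [0, 0, 0.3, 0],
    [0, 0, 0.4, 0],
    [0, 0, 0.5, 0],
    [0, 0, 0.5, 0]
  ]
}}

```text
time: 5.3
position: [563.4, 231.5, 113.7]
eef_rot: [[0.998, 0.055, 0.0], [0.055, -0.998, 0.002], [0.0, -0.001, -1.0]]
wrist_force: [-3.0, 3.1, 8.7]
gripper_width: 0.493
```

>>> {"fn": "servo_tool", "kwargs": {
  "increments": [
    [0, 0, 0.05, 0],
    [0, 0, 0.1, 0],
    [0, 0, 0.1, 0]
  ]
}}

```text
time: 5.6
position: [563.5, 231.5, 113.0]
eef_rot: [[0.998, 0.055, 0.0], [0.055, -0.998, 0.002], [0.0, -0.002, -1.0]]
wrist_force: [-2.9, 1.9, 9.5]
gripper_width: 0.488
```

```bash
python3 st.py
```

```text
t 5.6 p [563.5 231.5 113. ] yawx 3.2 z [ 0.     0.002 -1.   ] q [-40.  51.  24. 100. -33.  36. -83.] F [-2.9  1.9  9.5] M [ 0.39  0.73 -0.01] w 42.9
```

>>> {"fn": "servo_tool", "kwargs": {
  "increments": [
    [0, 0, 0.05, 0],
    [0, 0, 0.1, 0],
    [0, 0, 0.1, 0],
    [0, 0, 0.1, 0]
  ]
}}

```text
time: 6.0
position: [563.5, 231.5, 112.2]
eef_rot: [[0.998, 0.055, 0.001], [0.055, -0.998, 0.002], [0.001, -0.002, -1.0]]
wrist_force: [-3.0, 2.9, 11.2]
gripper_width: 0.497
```

```bash
python3 st.py
```

```text
t 6.0 p [563.5 231.5 112.2] yawx 3.2 z [ 0.001  0.002 -1.   ] q [-40.  51.  24. 100. -33.  36. -83.] F [-3.   2.9 11.2] M [ 0.44  0.8  -0.02] w 43.7
```

>>> {"fn": "servo_tool", "kwargs": {
  "increments": [
    [0, 0, 0.05, 0],
    [0, 0, 0.05, -3],
    [0, 0, 0.05, -6],
    [0, 0, 0.05, -9],
    [0, 0, 0.05, -12],
    [0, 0, 0.05, -15],
    [0, 0, 0.05, -18],
    [0, 0, 0.05, -18]
  ]
}}

```text
time: 6.8
position: [564.3, 231.5, 111.8]
eef_rot: [[0.932, 0.362, 0.002], [0.362, -0.932, 0.002], [0.003, -0.001, -1.0]]
wrist_force: [-1.5, 2.1, 9.8]
gripper_width: 0.489
```

```bash
python3 st.py
```

```text
t 6.8 p [564.3 231.5 111.8] yawx 21.2 z [ 0.002  0.002 -1.   ] q [-37.  50.  19. 100. -27.  35. -71.] F [-1.5  2.1  9.8] M [ 0.4   0.5  -0.04] w 43.0
```

>>> {"fn": "servo_tool", "kwargs": {
  "increments": [
    [0, 0, 0.05, -3],
    [0, 0, 0.05, -6],
    [0, 0, 0.08, -9],
    [0, 0, 0.08, -12],
    [0, 0, 0.08, -15],
    [0, 0, 0.08, -18],
    [0, 0, 0.08, -18]
  ]
}}

```text
time: 7.5
position: [564.3, 231.9, 111.5]
eef_rot: [[0.775, 0.632, 0.002], [0.632, -0.775, 0.003], [0.004, -0.001, -1.0]]
wrist_force: [-2.0, 2.9, 13.4]
gripper_width: 0.484
```

```bash
python3 st.py
```

```text
t 7.5 p [564.3 231.9 111.5] yawx 39.2 z [ 0.002  0.003 -1.   ] q [-35.  50.  15.  99. -21.  33. -59.] F [-2.   2.9 13.4] M [ 0.42  0.73 -0.02] w 42.6
```

>>> {"fn": "servo_tool", "kwargs": {
  "increments": [
    [0, 0, 0.01, -3],
    [0, 0, 0.01, -6],
    [0, 0, 0.01, -9],
    [0, 0, 0.02, -12],
    [0, 0, 0.02, -15],
    [0, 0, 0.02, -18],
    [0, 0, 0.02, -18]
  ]
}}

```text
time: 8.2
position: [564.3, 231.9, 111.5]
eef_rot: [[0.541, 0.841, 0.003], [0.841, -0.541, 0.003], [0.004, 0.001, -1.0]]
wrist_force: [-2.8, 2.2, 15.5]
gripper_width: 0.486
```

```bash
python3 st.py
```

```text
t 8.2 p [564.3 231.9 111.5] yawx 57.2 z [ 0.003  0.003 -1.   ] q [-32.  49.  10.  99. -14.  33. -46.] F [-2.8  2.2 15.5] M [ 0.34  0.82 -0.04] w 42.7
```

>>> {"fn": "servo_tool", "kwargs": {
  "increments": [
    [0, 0, 0, -3],
    [0, 0, 0, -6],
    [0, 0, 0, -9],
    [0, 0, 0, -12],
    [0, 0, 0, -15],
    [0, 0, 0, -18],
    [0, 0, 0, -18]
  ]
}}

```text
time: 8.9
position: [563.0, 232.3, 111.5]
eef_rot: [[0.255, 0.967, 0.0], [0.967, -0.255, 0.003], [0.003, -0.001, -1.0]]
wrist_force: [-5.0, 2.7, 17.7]
gripper_width: 0.491
```

```bash
python3 st.py
```

```text
t 8.9 p [563.  232.3 111.5] yawx 75.2 z [ 0.     0.003 -1.   ] q [-30.  49.   5.  99.  -8.  32. -35.] F [-5.   2.7 17.7] M [ 0.43  1.36 -0.13] w 43.2
```

>>> {"fn": "servo_tool", "kwargs": {
  "increments": [
    [0, -0.03, -0.02, -3],
    [0, -0.05, -0.03, -6],
    [0, -0.05, -0.03, -9],
    [0, -0.05, -0.03, -12],
    [0, -0.05, -0.03, -12]
  ]
}}

```text
time: 9.4
position: [562.4, 232.4, 111.5]
eef_rot: [[0.049, 0.999, -0.0], [0.999, -0.049, 0.003], [0.003, -0.0, -1.0]]
wrist_force: [-5.0, 2.3, 15.3]
gripper_width: 0.491
```

```bash
python3 st.py
```

```text
t 9.4 p [562.4 232.4 111.5] yawx 87.2 z [-0.     0.003 -1.   ] q [-28.  49.   2.  99.  -3.  32. -27.] F [-5.   2.3 15.3] M [ 0.45  1.23 -0.38] w 43.2
```

>>> {"fn": "servo_tool", "kwargs": {
  "increments": [
    [0, 0, 0, 4],
    [0, 0, 0, 8],
    [0, 0, -0.1, 8],
    [0, 0, -0.2, 8],
    [0, 0, -0.3, 8],
    [0, 0, -0.4, 8],
    [0, 0, -0.5, 8],
    [0, 0, -0.6, 8],
    [0, 0, -0.6, 8]
  ]
}}

```text
time: 10.3
position: [562.5, 231.7, 116.0]
eef_rot: [[0.187, 0.982, -0.0], [0.982, -0.187, 0.001], [0.001, -0.001, -1.0]]
wrist_force: [-3.0, 3.8, 6.5]
gripper_width: 0.49
```

```bash
python3 st.py
```

```text
t 10.3 p [562.5 231.7 116. ] yawx 79.2 z [-0.     0.001 -1.   ] q [-29.  48.   4.  99.  -6.  33. -32.] F [-3.   3.8  6.5] M [0.63 0.76 0.  ] w 43.1
```

>>> {"fn": "servo_tool", "kwargs": {
  "increments": [
    [0, 0, -0.05, 0],
    [0, 0, -0.1, 0],
    [0, 0, -0.15, 0],
    [0, 0, -0.2, 0],
    [0, 0, -0.25, 0],
    [0, 0, -0.25, 0]
  ]
}}

```text
time: 10.9
position: [562.5, 231.7, 118.3]
eef_rot: [[0.187, 0.982, -0.001], [0.982, -0.187, 0.001], [0.001, -0.001, -1.0]]
wrist_force: [-3.6, 3.9, 5.1]
gripper_width: 0.49
```

>>> {"fn": "servo_tool", "kwargs": {
  "increments": [
    [0, 0, -0.05, 0],
    [0, 0, -0.1, 0],
    [0, 0, -0.15, 0],
    [0, 0, -0.2, 0],
    [0, 0, -0.2, 0]
  ]
}}

```text
time: 11.4
position: [563.1, 230.9, 119.7]
eef_rot: [[0.188, 0.982, 0.0], [0.982, -0.188, -0.0], [-0.0, 0.0, -1.0]]
wrist_force: [-0.2, 3.5, -2.7]
gripper_width: 0.49
```

>>> {"fn": "servo_tool", "kwargs": {
  "increments": [
    [0, 0, -0.03, 0],
    [0, 0, -0.06, 0],
    [0, 0, -0.06, 0]
  ]
}}

```text
time: 11.7
position: [563.2, 230.8, 120.6]
eef_rot: [[0.188, 0.982, 0.0], [0.982, -0.188, -0.0], [-0.0, 0.0, -1.0]]
wrist_force: [1.9, 3.7, -1.7]
gripper_width: 0.494
```

>>> {"fn": "servo_tool", "kwargs": {
  "increments": [
    [0, 0, -0.05, 0],
    [0, 0, -0.1, 0],
    [0, 0, -0.1, 0]
  ]
}}

```text
time: 12.0
position: [563.2, 230.8, 121.8]
eef_rot: [[0.189, 0.982, 0.001], [0.982, -0.189, -0.0], [0.0, 0.001, -1.0]]
wrist_force: [1.3, 1.7, -1.3]
gripper_width: 0.49
```

>>> {"fn": "servo_tool", "kwargs": {
  "increments": [
    [0, 0, -0.1, 0],
    [0, 0, -0.2, 0],
    [0, 0, -0.3, 0],
    [0, 0, -0.4, 0],
    [0, 0, -0.4, 0]
  ]
}}

```text
time: 12.5
position: [563.1, 230.9, 125.9]
eef_rot: [[0.188, 0.982, 0.0], [0.982, -0.188, 0.0], [0.0, 0.0, -1.0]]
wrist_force: [1.5, 3.3, -0.4]
gripper_width: 0.492
```

Force stays low, so the cap is free. I lift it clear.

>>> {"fn": "servo_tool", "kwargs": {
  "increments": [
    [0, 0, -0.5, 0],
    [0, 0, -1, 0],
    [0, 0, -1.5, 0],
    [0, 0, -2, 0],
    [0, 0, -2.5, 0],
    [0, 0, -3, 0],
    [0, 0, -4.5, 0],
    [0, 0, -6.5, 0],
    [0, 0, -8.5, 0],
    [0, 0, -9, 0],
    [0, 0, -9, 0]
  ]
}}

```text
time: 13.6
position: [563.3, 231.1, 216.3]
eef_rot: [[0.188, 0.982, 0.001], [0.982, -0.188, 0.001], [0.001, 0.001, -1.0]]
wrist_force: [0.2, -0.1, -1.8]
gripper_width: 0.488
```

```bash
python3 - <<'E'
import st
from h import *
a=snap('side','s1.png');b=snap('wrist','w4.png');t=snap('top')
cv2.imwrite('pics/lift.png',np.hstack([cv2.resize(cv2.cvtColor(q,4),(400,400),interpolation=2) for q in (a['image'][95:195,140:240],t['image'][170:250,110:190])]))
E
```

```text
t 13.6 p [563.3 231.1 216.3] yawx 79.1 z [ 0.001  0.001 -1.   ] q [-30.  40.   6.  95.  -5.  45. -33.] F [ 0.2 -0.1 -1.8] M [-0.09  0.08 -0.  ] w 42.9
```

View pics/lift.png

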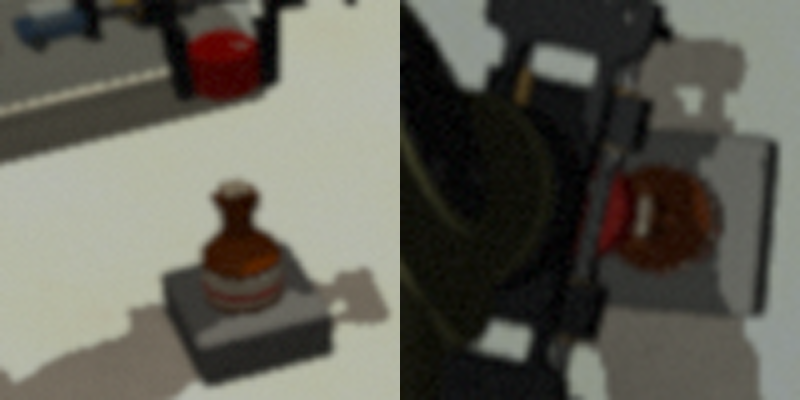

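The cap is in the jaws and the bottle neck is bare. Next I carry the cap over the tray's empty compartment.

>>> {"fn": "servo_tool", "kwargs": {
  "increments": [
    [-3, 0.7, 0, 0],
    [-7, 1.6, 0, 0],
    [-11, 2.5, 0, 0],
    [-15, 3.4, 0, 0],
    [-19, 4.2, 0, 0],
    [-23, 5.1, 0, 0],
    [-27, 6, 0, -2],
    [-31, 6.9, 0, -4],
    [-35, 7.8, 0, -6],
    [-37.5, 8.4, 0, -6],
    [-37.9, 8.4, 0, -6],
    [-37.9, 8.4, 0, -6]
  ]
}}

```text
time: 14.95
position: [573.3, -157.3, 214.7]
eef_rot: [[0.086, 0.996, -0.002], [0.996, -0.086, 0.001], [0.001, -0.002, -1.0]]
wrist_force: [0.6, 0.5, -0.8]
gripper_width: 0.492
```

```bash
python3 - <<'E'
import st
from h import *
c=snap('wrist','w5.png')
h=cv2.cvtColor(c['image'],cv2.COLOR_RGB2HSV)
m=(cv2.inRange(h,(0,150,50),(8,255,255))|cv2.inRange(h,(172,150,50),(180,255,255)))
for u in (245,250,256,262): print(u,np.flatnonzero(m[:,u])[[0,-1]])
for v in (250,262,268,315,320): print(v,np.flatnonzero(m[v,150:360])[[0,-1]]+150)
inv=np.linalg.inv(np.array(c['tool_from_camera']))
def pt(p):
    q=inv@np.append(p,1); return (c['fx']*q[0]/q[2]+c['cx'],c['fy']*q[1]/q[2]+c['cy'])
for z in (-28,-26,-24,-22,-20): print(z,[np.round(pt((22*np.cos(k),22*np.sin(k),z)),1) for k in np.radians([0,90,180,270])])
for p in ((574.8,-157,4),(575,-98,24),(579,-98,24)): print(proj(c,p))
# tray corners at rim (yaw -4.3)
k=np.radians(-4.3);X=np.array([np.cos(k),np.sin(k)]);Y=np.array([-X[1],X[0]]);C=np.array([574.8,-157])
im=cv2.cvtColor(c['image'],4)
for a in(-61,61):
  for b in(-57,57):
    p=proj(c,(*(C+a*X+b*Y),24)); cv2.circle(im,tuple(int(x) for x in p),3,(0,0,255),-1)
cv2.imwrite('pics/w5m.png',im)
E
```

```text
t 14.95 p [ 573.3 -157.3  214.7] yawx 85.1 z [-0.002  0.001 -1.   ] q [11. 39.  0. 97. -0. 44.  6.] F [ 0.6  0.5 -0.8] M [-0.06  0.1  -0.01] w 43.3
245 [229 326]
250 [229 327]
256 [229 327]
262 [229 326]
250 [214 303]
262 [208 308]
268 [201 310]
315 [217 291]
320 [227 282]
-28 [array([254.9, 228.5]), array([314.1, 283.7]), array([255.1, 334.1]), array([196. , 283.9])]
-26 [array([254.9, 226.5]), array([313.2, 280.8]), array([255.1, 330.7]), array([196.9, 281. ])]
-24 [array([254.9, 224.4]), array([312.3, 278.1]), array([255.1, 327.3]), array([197.8, 278.3])]
-22 [array([254.9, 222.5]), array([311.4, 275.4]), array([255.1, 324.1]), array([198.6, 275.6])]
-20 [array([254.9, 220.6]), array([310.6, 272.8]), array([255.1, 320.9]), array([199.5, 273. ])]
(np.float64(256.71972071991144), np.float64(164.02550818710338))
(np.float64(251.72293969995152), np.float64(107.96406008315986))
(np.float64(255.84131773985848), np.float64(107.59171708230157))
```

View pics/w5m.png

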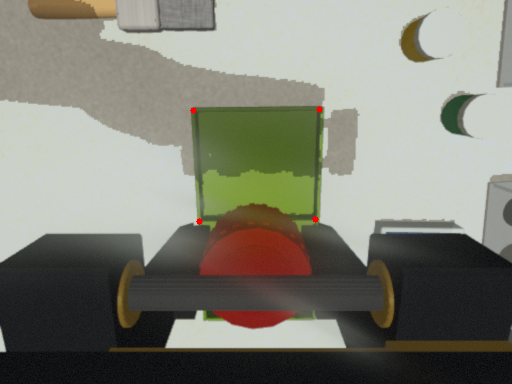

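The red markers land on the empty compartment's corners: (193,111), (320,109), (199,221) and (316,219). So the centre is good to about 1 mm. The cap's lower disc edge is at v=327, which means its rim sits about 2 mm behind the fingertips. Now I lower it.

>>> {"fn": "servo_tool", "kwargs": {
  "increments": [
    [0, 0.15, 2, 0],
    [0, 0.15, 5, 0],
    [0, 0.15, 8, 0],
    [0, 0.15, 11, 0],
    [0, 0.15, 14, 0],
    [0, 0.15, 16, 0],
    [0, 0.15, 18, 0],
    [0, 0.15, 19, 0],
    [0, 0.15, 19.5, 0],
    [0, 0.15, 19.8, 0],
    [0, 0.15, 19.8, 0]
  ]
}}

```text
time: 16.1
position: [576.0, -156.8, 18.0]
eef_rot: [[0.084, 0.996, 0.001], [0.996, -0.084, 0.0], [0.0, 0.001, -1.0]]
wrist_force: [-0.6, -0.8, -0.4]
gripper_width: 0.489
```

```bash
python3 st.py
```

```text
t 16.1 p [ 576.  -156.8   18. ] yawx 85.2 z [ 0.001  0.    -1.   ] q [ 11.  57.  -0. 102.   1.  21.   5.] F [-0.6 -0.8 -0.4] M [-0.07  0.09 -0.01] w 43.1
```

>>> {"fn": "servo_tool", "kwargs": {
  "increments": [
    [0, 0, 0.1, 0],
    [0, 0, 0.2, 0],
    [0, 0, 0.3, 0],
    [0, 0, 0.4, 0],
    [0, 0, 0.45, 0],
    [0, 0, 0.45, 0]
  ]
}}

```text
time: 16.7
position: [575.5, -157.2, 13.0]
eef_rot: [[0.085, 0.996, -0.0], [0.996, -0.085, 0.0], [0.0, -0.0, -1.0]]
wrist_force: [-0.4, -0.3, -0.7]
gripper_width: 0.494
```

```bash
python3 st.py
```

```text
t 16.7 p [ 575.5 -157.2   13. ] yawx 85.1 z [-0.  0. -1.] q [ 11.  57.  -0. 102.   1.  21.   5.] F [-0.4 -0.3 -0.7] M [-0.04  0.08 -0.01] w 43.5
```

>>> {"fn": "servo_tool", "kwargs": {
  "increments": [
    [0, 0, 0.04, 0],
    [0, 0, 0.08, 0],
    [0, 0, 0.08, 0]
  ]
}}

```text
time: 17.0
position: [575.6, -157.2, 12.5]
eef_rot: [[0.085, 0.996, 0.0], [0.996, -0.085, 0.0], [0.0, 0.0, -1.0]]
wrist_force: [-0.1, 0.4, 2.8]
gripper_width: 0.487
```

>>> {"fn": "servo_tool", "kwargs": {
  "increments": [
    [0, 0, -0.03, 0],
    [0, 0, -0.03, 0],
    [0, 0, -0.03, 0],
    [0, 0, -0.03, 0]
  ],
  "squeeze": 3
}}

```text
time: 17.4
position: [575.6, -157.2, 12.6]
eef_rot: [[0.085, 0.996, 0.0], [0.996, -0.085, 0.0], [0.0, 0.0, -1.0]]
wrist_force: [0.5, 0.3, -0.5]
gripper_width: 0.499
```

>>> {"fn": "servo_tool", "kwargs": {
  "increments": [
    [0, 0, 0, 0],
    [0, 0, 0, 0],
    [0, 0, 0, 0],
    [0, 0, 0, 0]
  ],
  "claw": 118
}}

```text
time: 17.8
position: [575.6, -157.2, 12.6]
eef_rot: [[0.085, 0.996, 0.0], [0.996, -0.085, 0.0], [0.0, 0.0, -1.0]]
wrist_force: [0.4, -0.2, -1.1]
gripper_width: 0.535
```

>>> {"fn": "servo_tool", "kwargs": {
  "increments": [
    [0, 0, 0, 0],
    [0, 0, 0, 0],
    [0, 0, 0, 0],
    [0, 0, 0, 0]
  ],
  "claw": 85
}}

```text
time: 18.2
position: [575.6, -157.2, 12.6]
eef_rot: [[0.085, 0.996, 0.0], [0.996, -0.085, 0.0], [0.0, 0.0, -1.0]]
wrist_force: [-0.2, 0.1, -0.9]
gripper_width: 0.668
```

```bash
python3 - <<'E'
import st
from h import *
a=snap('side');b=snap('wrist')
cv2.imwrite('pics/rel.png',np.hstack([cv2.resize(cv2.cvtColor(a['image'],4)[220:370,210:350],(373,400),interpolation=2),cv2.resize(cv2.cvtColor(b['image'],4),(427,400))]))
E
```

```text
t 18.2 p [ 575.6 -157.2   12.6] yawx 85.1 z [ 0.  0. -1.] q [ 11.  57.  -0. 102.   1.  21.   5.] F [-0.2  0.1 -0.9] M [-0.08 -0.   -0.05] w 58.8
```

View pics/rel.png

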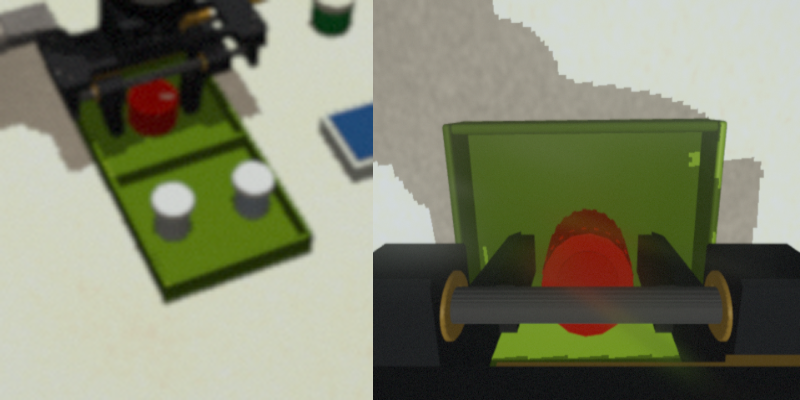

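The cap stands free and upright between the open fingers in the empty compartment, seen at (152,105) in the side crop and (588,290) in the wrist view. I retreat straight up.

>>> {"fn": "servo_tool", "kwargs": {
  "increments": [
    [0, 0, -0.5, 0],
    [0, 0, -1.5, 0],
    [0, 0, -3, 0],
    [0, 0, -6, 0],
    [0, 0, -10, 0],
    [0, 0, -14, 0],
    [0, 0, -18, 0],
    [-4, 0, -20, 0],
    [-8, 0, -20, 0],
    [-10, 0, -20, 0],
    [-10, 0, -20, 0],
    [-10, 0, -20, 0]
  ]
}}

```text
time: 19.5
position: [567.1, -256.1, 213.4]
eef_rot: [[0.085, 0.996, 0.001], [0.996, -0.085, 0.001], [0.001, 0.001, -1.0]]
wrist_force: [0.2, 0.3, -0.5]
gripper_width: 0.664
```

```bash
python3 - <<'E'
import st
from h import *
b=snap('side');a=snap('wrist')
cv2.imwrite('pics/fin.png',np.hstack([cv2.resize(cv2.cvtColor(q['image'],4),(400,300),interpolation=3) for q in (b,a)]))
for st_,ce,_ in blobs(a,-8,8): print(st_,ce.round(1),onz(a,*ce,34).round(1))
E
```

```text
t 19.5 p [ 567.1 -256.1  213.4] yawx 85.1 z [ 0.001  0.001 -1.   ] q [21. 41. -1. 93.  1. 46. 14.] F [ 0.2  0.3 -0.5] M [-0.    0.01 -0.  ] w 58.5
[ 233   40   47   51 1793] [255.6  64.6] [ 576.2 -157.5   34. ]
```

View pics/fin.png

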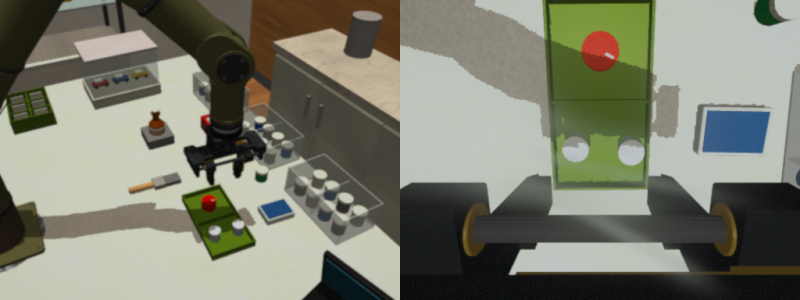

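The cap lies top up, pointer visible at (600,52), in the middle of the empty compartment. The jars and everything else look undisturbed and the arm is clear.

```bash
python3 -c "
from workcell import r
print(r.sign_off())"
```

```text
the job is handed in; nothing more can be done
None
```

The bottle is open, and the red cap is top up on the floor of the tray's empty compartment. I let go of it, moved the arm clear and handed the job in at about 19.5 s.

- **Press and turn:** I pressed with 10–18 N and turned the cap about 84° anticlockwise. My last step overshot the advised stop: torque read 0.38 Nm, above the 0.2 Nm limit, before I backed off 8°. It had read only 0.13 Nm one step earlier.
- **Lift:** the readings during the pull never passed 3 N of resistance, so the cap was free. The picture after lifting showed the bare neck.
- **Set down:** the fingertips stood about 2 mm below the cap's rim, so the cap probably dropped about 2 mm when released. Contact with the tray floor read 2.8 N.
- **Last check:** the cap was at about (576, -157), 1–2 mm from the compartment centre I measured. The jars and other items looked undisturbed in the final pictures; I did not measure their positions again. The wrist force was about zero.

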